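# Lock the tea-light caddy into its tremor dock

## Robot

A 7-joint arm with a two-finger parallel gripper is mounted at the origin on the work surface. World frame = base frame: x ahead of the robot, y to its left, z up, the work surface at z = 0. Lengths are in m, angles in rad, forces in N, time in s.
With the tool pointing down it reaches from about 0.35 to 0.9 m from the base axis. Payload 8.1 kg.
Tool frame: the origin (TCP) lies on the centre line of the jaws, within the pads' length; the fingertips stand 19 mm ahead of it and the grasp point (between the pads) is the TCP; z points along the fingers, y is the direction in which the jaws open and shut (so a half turn about z gives the same grasp; the last joint's range is limited). The gripper opens to 92 mm and grips with 3 to 60 N. Pads are 19 mm wide; open, the fingers measure 130 mm over their backs; the gripper's body (75 mm by 190 mm) begins 47 mm behind the grasp point.
Start: joints at [-0.103, 0.434, 0.025, 1.573, -0.012, 1.134, -0.075], TCP at [0.625, -0, 0.246] pointing down, gripper open.
Joint ranges: [-2.62, 2.62], [-0.44, 2.09], [-1.27, 1.32], [0.08, 2.57], [-1.32, 4.46], [0.12, 2], [-2.74, 2.74]. Speed limits (rad/s): [2.22, 2.22, 3.01, 3.01, 3.14, 3.14, 3.14].

## Interface

Orientations are given as a rotation vector (axis times angle).
In Python, from cell import monitor, imaging, workorder, outline_of gives the robot as it stands.
- The arm moves only by the tool move_arm, never from a script. Its argument "series" is a list of rows, each a list of 6 numbers: the shift along the world's x, y, z in cm, then the turn, a rotation vector about the world's x, y, z in degrees. A call has 1 to 8 rows; each row shifts and turns the commanded pose from where the row before left it; what a row does not reach is not made up. A row lasts 1/10 s, in which the tool goes at most 50 mm and 8.59 degrees, less where a joint would pass 70% of its speed; a pose out of reach is approached as far as the arm can. A call with a gripper value outside its range is refused whole. "grip" is the opening, from 0 (shut) to 1 (fully open), set as the call begins (left out, the last holds). The fingers move at their own pace and stop on an object; "force" is the grip in N (left out, the last holds). Time passes only in rows, so rows that do not move let the fingers close. It gives the time, the measured TCP pose, the force and the opening at its end, in the units of the state.
- monitor.observe(): the state, without advancing time (a new reading comes with each control period).
- imaging.get_image(name): name is "scene" or "side" or "wrist"; returns a dict with "color" (420x560x3 uint8, red, green, blue), "fx", "fy", "cx", "cy" (pixels), "rvec" (rotation vector, rad) and "tvec" (3), from world to camera coordinates, as OpenCV has them; the wrist camera has in their place "mount" (4x4, takes a point from camera to tool coordinates, whose origin is the TCP and whose axes are the flange's). Camera axes: x right, y down, z forward; pixel columns grow to the right and rows downward; lengths in m; the calibration is good to about 2 mm. The wrist camera is an equidistant fisheye: a pixel r from the principal point sees the ray r / f radians off the axis. A picture is of the moment at which its call begins: read the wrist's pose just before it. There is no depth.
- workorder.sign_off(): hands the job in, once; it reports no verdict.
Trained networks look in the newest picture that a camera, given by its name, has taken for a name from the list of things; names that differ only in an ending like _2 or _b are one class to them, and where a whole thing is asked for, a point or a joint stands for the part that bears it (a point fixed in the world has none). Each returns a list of dicts, best first, with "p" (0 to 1); they miss things now and then, are a little off and sometimes report something else, mostly with a low value. They report only what shows in the picture. A call takes as long as a camera call.
- outline_of(camera, thing): "mask" (420x560 bool, what is visible of it) and "rect" ([left, top, width, height] in pixels, round what is visible of it).
The state is a dict: "clock": time; "joints": joint angles; "dq": joint speeds; "joint_efforts": joint torques, N m; "position": TCP position; "ee_rot": TCP orientation; "force": force on the tool from outside, world axes, zero at the start; "ft_torque": the same for the moment, N m; "width": opening from 0.0 (shut) to 1.0 (fully open).
Only numpy, scipy, OpenCV 4.12 (cv2) and the standard library are available. Lean on these libraries where they do the work, as an engineer would, in place of code of your own. Each camera call takes 0.05 s, during which the arm holds its last target. There are 200 camera calls.

## Task

Set the white tea-light caddy down in the nest of the dock's sliding pallet, keeping it upright, then slide the pallet with the caddy away from you until the caddy is fully against the stop. Hold it pressed steadily there until the slow brass catch has come fully out into the caddy's slot, and a moment longer, then let go so that the caddy stays locked in the dock. Leave the jar, mug, holder, star and loose tea-light cups where they are.

Things in the scene. Friction and masses are not known exactly. Their poses are not given: they have to be found in the camera images.
- caddy: White plastic tea-light caddy, loose, 0.45 to 0.7 kg: open tray 120 mm long (its x), 90 mm wide (its y), walls 60 mm tall, 4 to 5 mm thick, four steel tea lights fixed inside. Each long wall has two slots, open at the top, 16 to 55 mm either side of the middle, bottom 14 mm up. The same turned half round. Origin: centre of its underside; z up.
- caddy_grip (a point): Centre of the caddy's coral carrying bar, 104 mm above its underside; axes as the caddy's. The bar lies across the middle: 90 mm long (y), 12 mm thick (x), 24 mm high, with free space beneath it down to the 60 mm walls, and on both sides.
- dock: Fixed dock: blue base plate 320 mm long (its x), 140 mm wide, 10 mm thick; origin at the centre of its underside, x along the slide, away from the robot, towards the stop; yaw within 0.2 rad of the world's. It carries pallet, stop and, on its +y side, the grey catch housing, 74 mm tall, x 78 to 132 mm, y 70 to 106 mm (the catch's red tail to 115, to 131 mm when pushed in).
- stop_face (a point): Midpoint between the two black rubber faces of the grey stop at the dock's far end (74 mm tall), at the height of the pallet floor, 20 mm above the table; axes as the dock's. With the caddy fully home its origin lies 60 mm before this point (x = -60 mm).
- bumper_tip (a point): Tip of the red sprung bumper, 20 mm across, in the middle of the stop, 55 mm above the table. At rest it stands 12 mm out of the stop face. It pushes the caddy back towards the robot: 2.5 N on touching, 5.5 N with the caddy on the stop. Axes as the dock's.
- nest (a point): Centre of the aluminium pallet's floor, 20 mm above the table, where the caddy's origin belongs; axes as the dock's: the caddy's long side lies along x, either way round. The nest has straight lips 8 mm tall with 3 mm of play each side and flared tops to 16 mm above the floor.
- pull (a point): Middle of the top edge of the pallet's coral pull tab at the robot's end: an upright plate 10 mm thick (x), 60 mm wide (y), top 72 mm above the table, 114 mm before the nest's centre, free on both sides down to 20 mm above the table; about 49 mm lie between tab and loaded caddy. Axes as the dock's.
- pallet (a joint): Slide of the pallet along the dock's x, m: 0 nearest the robot, grows towards the stop; friction about 1 N, it stays where it is left. Starts between 0 and 0.03. Pushed by its tab with the caddy home against the stop it reads about 0.093; its own end of travel is 0.1.
- catch_tip (a point): Tip of the smooth brass catch, 48 mm above the table (the catch is 14 mm high); at rest, 9 mm inside the line of the caddy's +y wall. Bevelled towards the robot, so that the arriving caddy pushes it in (some 3 to 12 N, more the faster the push); square towards the stop, to lock in the leading slot of the caddy. Axes as the dock's.
- catch (a joint): Travel of the slow sprung catch, m: 0 fully out (its rest), up to 0.016 pushed in. Heavily damped: with the caddy within 4 mm of the stop it takes about 1 to 2 s to creep out (below 0.002) into the slot. Then the caddy, let go, is pushed back some 5 mm by the bumper and rests locked on the catch; let go too early, it may be pushed away unlocked.
- jar: A frosted pale-green glass jar with a steel screw lid, 84 mm across, 110 mm tall; loose, a bystander to be left alone. Origin: centre of its underside.
- star: A yellow star-shaped balloon weight, about 85 mm across, 42 mm tall; loose, a bystander to be left alone. Origin: centre of its underside.
- holder: A coral silicone cup holder, 90 mm across, 60 mm tall; loose, a bystander to be left alone. Origin: centre of its underside.
- mug: A blue mug, 80 mm across, 90 mm tall; loose, a bystander to be left alone. Origin: centre of its underside.
- teacup0: An empty stainless steel tea-light cup, 40 mm across, 17 mm tall; loose, a bystander to be left alone. Origin: centre of its underside.
- teacup1: A second empty stainless steel tea-light cup, 40 mm across, 17 mm tall; loose, a bystander to be left alone. Origin: centre of its underside.

How it is judged:
On the way, in this order (a step that is already met when the one before it is completed fails the run):
1. the caddy sits down in the pallet's nest, before the stop (x of caddy in the frame of nest between -0.007 and 0.007 m and y of caddy in the frame of nest between -0.007 and 0.007 m and z of caddy in the frame of nest between -0.004 and 0.004 m and angle between the x axis of caddy and the x axis of nest, either way round below 0.1 rad and angle between caddy's own z axis and vertical below 0.07 rad and x of caddy in the frame of stop_face below -0.075 m), for 0.2 s.
2. the caddy is held against the stop while the catch comes fully out into its slot (x of caddy in the frame of nest between -0.007 and 0.007 m and y of caddy in the frame of nest between -0.007 and 0.007 m and z of caddy in the frame of nest between -0.004 and 0.004 m and angle between the x axis of caddy and the x axis of nest, either way round below 0.1 rad and angle between caddy's own z axis and vertical below 0.07 rad and x of caddy in the frame of stop_face above -0.0628 m and value of joint catch below 0.0025 m), for 0.4 s.
At the end, for the whole second after the job is handed in: The caddy sits in the pallet's nest (within 7 mm and 0.1 rad, upright), at rest, locked near the stop (its origin 58 to 69 mm before the stop face), with the catch out in its slot (below 2.5 mm) (x of caddy in the frame of nest between -0.007 and 0.007 m and y of caddy in the frame of nest between -0.007 and 0.007 m and z of caddy in the frame of nest between -0.004 and 0.004 m and angle between the x axis of caddy and the x axis of nest, either way round below 0.1 rad and angle between caddy's own z axis and vertical below 0.07 rad and x of caddy in the frame of stop_face between -0.069 and -0.058 m and value of joint catch below 0.0025 m and linear speed of caddy below 0.02 m/s and velocity of joint pallet between -0.02 and 0.02 m/s); the robot touches nothing.
It fails at once if the caddy is tipped by more than 0.5 rad (angle between caddy's own z axis and vertical above 0.5 rad).
It fails at once if a bystander is moved by more than 40 mm (distance of any of jar, star, holder, mug, teacup0, teacup1 from where it was at the start of the episode above 0.04 m).
It fails at once if the jar or the mug is tipped (angle between any of jar, mug's own z axis and vertical above 0.5 rad).
It also fails if it takes over 54 s, if anything falls off the work surface, if the arm or the gripper's body presses on something with over 40 N, if the wrist force passes 120 N, or if a joint passes its speed limit or range.

## Working session

There is one attempt and no reset: what is moved stays moved. The work goes in short steps, Python scripts to look and compute and a tool call to move; the robot and the scene stay as the last step left them, time stands still between calls to the robot, and variables do not carry over. Pictures are saved under pics/ and viewed, about 8 in all and at most 12, crops included, and the job is handed in when it is done.

Besides the shell and the picture viewer there is one more tool, called after "Request:" by a JSON object that holds its "fn" and its "kwargs", one argument or row to a line. move_arm: Moves the arm, as the interface text tells. Its arguments: {"type":"object","properties":{"series":{"type":"array"},"grip":{"type":"number"},"force":{"type":"number"}},"required":["series"]}

```bash
mkdir -p pics; ls
cat > h.py <<'E'
import numpy as np, cv2
from cell import monitor, imaging, workorder, outline_of
def snap(n,f=None):
    im=imaging.get_image(n)
    if f: cv2.imwrite('pics/'+f,im['color'][:,:,::-1])
    return im
def ray(im,u,v):
    R=cv2.Rodrigues(np.array(im['rvec'],float))[0]; t=np.array(im['tvec'],float).ravel()
    d=R.T@np.array([(u-im['cx'])/im['fx'],(v-im['cy'])/im['fy'],1]); return -R.T@t,d
def onz(im,u,v,z):
    c,d=ray(im,u,v); return c+d*(z-c[2])/d[2]
def proj(im,P):
    R=cv2.Rodrigues(np.array(im['rvec'],float))[0]; t=np.array(im['tvec'],float).ravel()
    p=np.atleast_2d(P)@R.T+t
    return np.c_[im['fx']*p[:,0]/p[:,2]+im['cx'],im['fy']*p[:,1]/p[:,2]+im['cy']]
def wray(im,u,v,s):
    x=np.array([u-im['cx'],v-im['cy']]); r=np.hypot(*x); th=r/im['fx']
    d=np.array([*(x/max(r,1e-9)*np.sin(th)),np.cos(th)])
    M=np.array(im['mount']); R=cv2.Rodrigues(np.array(s['ee_rot'],float))[0]
    return R@M[:3,3]+np.array(s['position']),R@M[:3,:3]@d
def wonz(im,u,v,s,z):
    c,d=wray(im,u,v,s); return c+d*(z-c[2])/d[2]
def wproj(im,P,s):
    M=np.array(im['mount']); R=cv2.Rodrigues(np.array(s['ee_rot'],float))[0]
    q=(np.atleast_2d(P)-s['position'])@R; q=(q-M[:3,3])@M[:3,:3]
    rr=np.hypot(q[:,0],q[:,1]); th=np.arctan2(rr,q[:,2])
    return np.c_[q[:,0]/rr*th*im['fx']+im['cx'],q[:,1]/rr*th*im['fx']+im['cy']]
E
python3 - <<'E'
from h import *
s=monitor.observe(); print(s)
ims={n:snap(n) for n in ('scene','side','wrist')}
cv2.imwrite('pics/a.png',np.hstack([ims['scene']['color'],ims['side']['color']])[:,:,::-1])
cv2.imwrite('pics/scene.png',ims['scene']['color'][:,:,::-1]);cv2.imwrite('pics/side.png',ims['side']['color'][:,:,::-1]);cv2.imwrite('pics/wrist.png',ims['wrist']['color'][:,:,::-1])
for n in ims:
  print({k:v for k,v in ims[n].items() if k!='color'})
  for t in ['caddy','caddy_grip','dock','pallet','pull','catch','bumper_tip','jar','star','holder','mug','teacup0']:
    print(n,t,[(round(o['p'],2),o['rect']) for o in outline_of(n,t)[:2]])
E
```

```text
pics
{'clock': 0.0, 'joints': array([-0.10259002,  0.43517863,  0.02499882,  1.57408362, -0.0115857 ,
        1.1339895 , -0.07512891]), 'dq': array([-9.30353808e-05,  4.32873163e-04, -2.48754515e-04,  1.20057864e-03,
       -8.20611028e-04,  1.07808312e-03,  8.70919286e-04]), 'joint_efforts': array([ 3.89017032e-04, -6.67853522e+01,  9.84863900e-01, -3.14464223e+01,
       -6.05165795e-02,  4.27553023e-02,  1.12382318e-04]), 'position': array([ 6.24529608e-01, -7.94344006e-05,  2.44978020e-01]), 'ee_rot': array([-2.22090848e+00, -2.22062877e+00,  1.85063147e-03]), 'force': array([-0.39762656,  0.27478496,  0.82517104]), 'ft_torque': array([-0.02132549,  0.06873813,  0.00776386]), 'width': 1.00173279514974}
{'fx': 466.5347183267755, 'fy': 466.5347183267755, 'cx': 272.02593987051995, 'cy': 205.01394922658392, 'rvec': array([ 1.56711196,  1.90391697, -0.83358815]), 'tvec': array([ 0.08684986, -0.31364751,  1.6908664 ])}
scene caddy [(0.57, [173.0, 171.1, 38.9, 52.8]), (0.53, [96.0, 209.7, 35.0, 37.1])]
scene caddy_grip [(0.42, [433.8, 236.9, 12.3, 12.3])]
scene dock [(0.57, [266.6, 184
[... 1933 characters left out ...]
1.38490581e-01],
       [ 0.00000000e+00,  0.00000000e+00,  0.00000000e+00,
         1.00000000e+00]])}
wrist caddy [(0.8, [171.6, 312.4, 95.3, 31.8])]
wrist caddy_grip [(0.9, [170.3, 307.3, 99.2, 34.2])]
wrist dock [(0.96, [113.2, 0.5, 282.7, 158.7]), (0.49, [121.1, 37.5, 186.4, 111.9])]
wrist pallet [(0.94, [124.1, 40.5, 186.0, 108.1])]
wrist pull [(0.97, [122.3, 38.6, 187.6, 109.6])]
wrist catch [(0.95, [319.8, 17.2, 34.4, 41.8])]
wrist bumper_tip [(0.78, [348.6, 78.9, 25.9, 18.3])]
wrist jar [(0.51, [403.4, 251.4, 31.2, 23.7])]
wrist star [(0.78, [77.5, 216.1, 55.4, 33.4]), (0.28, [123.7, 38.5, 188.6, 110.4])]
wrist holder [(0.42, [351.4, 80.4, 21.3, 18.3])]
wrist mug []
wrist teacup0 []
```

View pics/wrist.png

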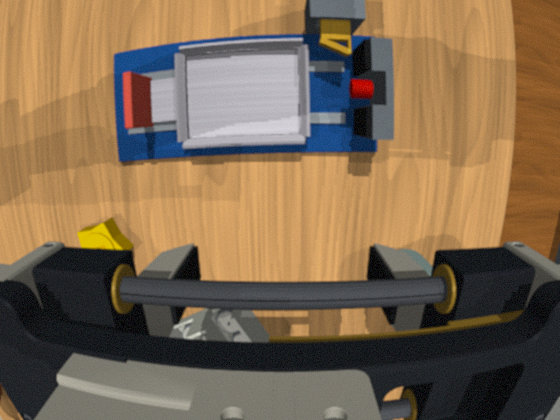

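View pics/scene.png

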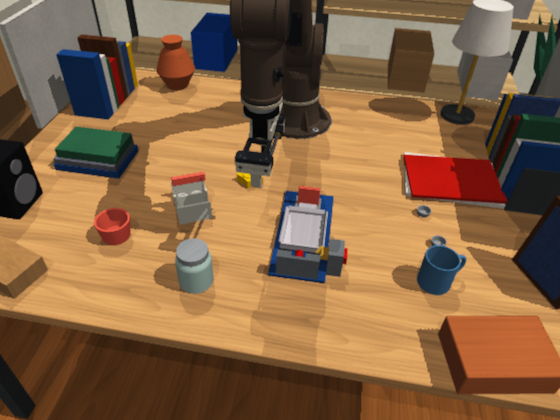

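View pics/side.png

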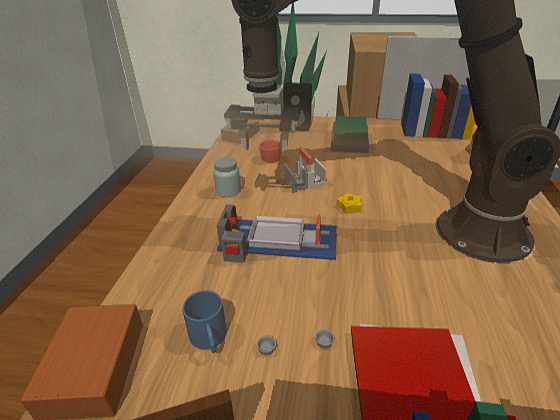

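The wrist view shows the dock: tab at (137,98), nest at (243,93), bumper at (362,89), catch at (337,45). The caddy, with its coral bar, is at (190,185) in the scene view and (305,157) in the side view. The jar is beyond it (scene 194,266) and the star is nearer the base (243,180).

Run:
```python
from h import *
s=monitor.observe()
ims={n:snap(n) for n in ('scene','side','wrist')}
def red(im,box):
    x,y,w,h=box; hsv=cv2.cvtColor(im['color'],cv2.COLOR_RGB2HSV)
    m=(((hsv[...,0]<9)|(hsv[...,0]>172))&(hsv[...,1]>120)&(hsv[...,2]>90)).astype(np.uint8)
    k=np.zeros_like(m);k[y:y+h,x:x+w]=m[y:y+h,x:x+w];return k
A=red(ims['scene'],(165,165,50,30));B=red(ims['side'],(290,140,35,35))
for n,m in(('scene',A),('side',B)):
    p=np.argwhere(m)[:,::-1]; print(n,len(p),p.mean(0),cv2.minAreaRect(p.astype(np.float32)),cv2.boxPoints(cv2.minAreaRect(p.astype(np.float32))).round(1).tolist())
ca,da=ray(ims['scene'],*np.argwhere(A)[:,::-1].mean(0));cb,db=ray(ims['side'],*np.argwhere(B)[:,::-1].mean(0))
t=np.linalg.lstsq(np.c_[da,-db],cb-ca,rcond=None)[0];print('grip tri',ca+t[0]*da,cb+t[1]*db)
w=ims['wrist']
o=outline_of('wrist','dock')[0]['mask']
hsv=cv2.cvtColor(w['color'],cv2.COLOR_RGB2HSV); bl=((hsv[...,0]>100)&(hsv[...,0]<125)&(hsv[...,1]>150)).astype(np.uint8); bl[200:]=0
p=np.argwhere(bl); q=np.array([wonz(w,x,y,s,.01)[:2] for y,x in p],np.float32)
print('plate rect',cv2.minAreaRect(q),'box',cv2.boxPoints(cv2.minAreaRect(q)).round(4).tolist())
for nm,u,v,z in[('tabtopL',124,73,.072),('tabtopR',130,128,.072)]: print(nm,wonz(w,u,v,s,z))
for t in('jar','star','holder'):
  for n in('scene','side'):
    for o in outline_of(n,t)[:1]:
      x,y,ww,hh=o['rect'];print(t,n,onz(ims[n],x+ww/2,y+hh*.6,.04).round(3))
a=cv2.resize(ims['scene']['color'][160:240,160:240],(400,400),interpolation=cv2.INTER_CUBIC)
b=cv2.resize(ims['side']['color'][137:207,270:340],(400,400),interpolation=cv2.INTER_CUBIC)
cv2.imwrite('pics/c.png',np.hstack([a,b])[:,:,::-1])
```

```text
scene 291 [187.78350515 178.3814433 ] ((187.92401123046875, 178.33201599121094), (8.675945281982422, 33.541019439697266), 79.69515228271484) [[170.60000610351562, 177.10000610351562], [203.60000610351562, 171.10000610351562], [205.1999969482422, 179.60000610351562], [172.1999969482422, 185.60000610351562]]
side 116 [305.03448276 154.82758621] ((305.0708312988281, 154.9380645751953), (19.943283081054688, 6.58504581451416), 48.8140754699707) [[296.0, 149.60000610351562], [301.0, 145.3000030517578], [314.1000061035156, 160.3000030517578], [309.20001220703125, 164.60000610351562]]
grip tri [ 0.53289253 -0.22129698  0.10313137] [ 0.5329951  -0.2212042   0.10296498]
plate rect ((0.5734459757804871, 0.10565553605556488), (0.31366434693336487, 0.13730615377426147), 1.6604033708572388) box [[0.4147000014781952, 0.1696999967098236], [0.4187000095844269, 0.032499998807907104], [0.732200026512146, 0.041600000113248825], [0.7282000184059143, 0.17880000174045563]]
tabtopL [0.46257833 0.13177776 0.072     ]
tabtopR [0.4683983  0.07347441 0.072     ]
jar scene [ 0.569 -0.212  0.04 ]
jar side [ 0.784 -0.126  0.04 ]
star scene [ 0.434 -0.091  0.04 ]
star side [ 0.387 -0.035  0.04 ]
holder scene [ 0.705 -0.366  0.04 ]
holder side [ 0.678 -0.343  0.04 ]
```

View pics/c.png

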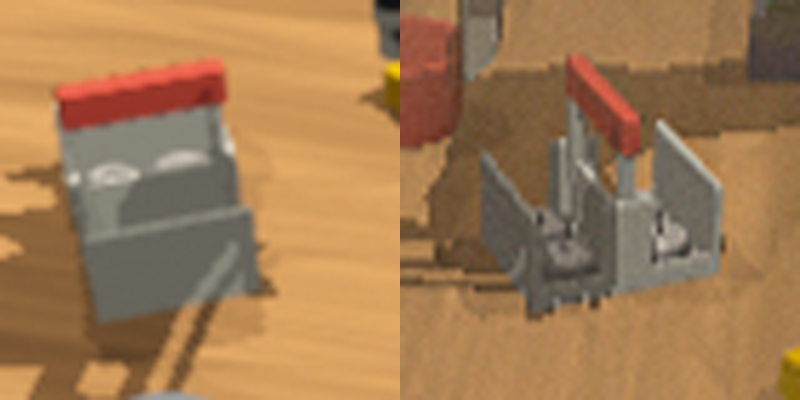

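Run:
```python
from h import *
from scipy.optimize import least_squares
s=monitor.observe(); sc=snap('scene'); w=snap('wrist'); print(s['clock'])
a=onz(sc,171.4,177.8,.116);b=onz(sc,204.5,172.5,.116);d=b-a;print('bar top edge',a,b,np.linalg.norm(d),'caddy yaw deg',np.degrees(np.arctan2(-d[0],d[1])))
hsv=cv2.cvtColor(w['color'],cv2.COLOR_RGB2HSV); bl=((hsv[...,0]>100)&(hsv[...,0]<125)&(hsv[...,1]>150)).astype(np.uint8); bl[200:]=0
# edges: bottom (-y), left(-x), top(+y)
bot=[(c,np.flatnonzero(bl[:,c]).max()+.5) for c in range(130,370,4)]
top=[(c,np.flatnonzero(bl[:,c]).min()-.5) for c in range(125,290,4)]
lef=[(np.flatnonzero(bl[r]).min()-.5,r) for r in range(60,155,3)]
W=lambda L,z=.01:np.array([wonz(w,u,v,s,z)[:2] for u,v in L])
B,T,L=W(bot),W(top),W(lef)
def res(p):
    x,y,a=p;R=np.array([[np.cos(a),-np.sin(a)],[np.sin(a),np.cos(a)]])
    l=lambda Q:(Q-[x,y])@R
    return np.r_[l(B)[:,1]+.07,l(T)[:,1]-.07,l(L)[:,0]+.16]
for n,E in(('B',B),('T',T)):
    k=np.polyfit(E[:,0],E[:,1],1);print(n,np.degrees(np.arctan(k[0])),np.std(E[:,1]-np.polyval(k,E[:,0])))
k=np.polyfit(L[:,1],L[:,0],1);print('L',np.degrees(np.arctan(-k[0])))
f=least_squares(res,[.57,.1,0],loss='soft_l1',f_scale=.002);p=f.x;print('dock',p,np.degrees(p[2]),'res B,T,L',[r.mean() for r in np.split(res(p),[len(B),len(B)+len(T)])])
x,y,a=p;R=np.array([[np.cos(a),-np.sin(a)],[np.sin(a),np.cos(a)]])
def loc(u,v,z): return ((wonz(w,u,v,s,z)[:2]-[x,y])@R).round(4)
print('tabtop L,R',loc(124,73,.072),loc(130,128,.072),'bumper tip',loc(352,89,.055))
np.save('dock.npy',p)
im=cv2.resize(w['color'][0:180,100:410],None,fx=2.5,fy=2.5,interpolation=cv2.INTER_CUBIC)
cv2.imwrite('pics/d.png',im[:,:,::-1])
```

```text
2.45
bar top edge [ 0.55454078 -0.25809484  0.116     ] [ 0.5145307  -0.17898771  0.116     ] 0.08864955333992534 caddy yaw deg 26.82895703946494
B 1.3605680155501836 0.00034694707283222323
T 1.3580706811991667 0.0003876040260084758
L 1.3529944193095271
dock [0.57705744 0.10625879 0.03225437] 1.848039286038882 res B,T,L [np.float64(0.0014169530446857934), np.float64(-0.002386758042054685), np.float64(1.2751877964591735e-06)]
tabtop L,R [-0.1136  0.0292] [-0.1096 -0.0293] bumper tip [ 0.1176 -0.0021]
```

View pics/d.png

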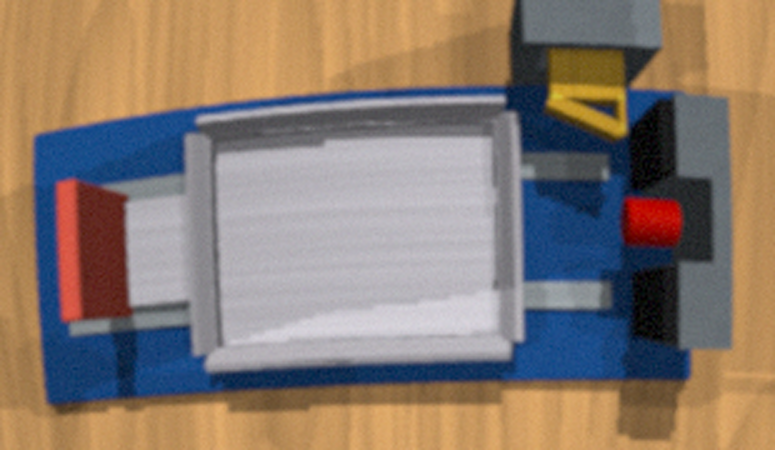

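Dock yaw is about 1.36°, since all three plate edges agree, and the pallet sits roughly 25 mm along its slide. The caddy yaw is about 27°. I'll move above the caddy and check from close up.

Request:
{"fn": "move_arm", "kwargs": {
  "series": [
    [-1.5,-3.7,0,0,0,4.5],
    [-1.5,-3.7,0,0,0,4.5],
    [-1.5,-3.7,0,0,0,4.5],
    [-1.5,-3.7,0,0,0,4.5],
    [-1.6,-3.7,0,0,0,4.5],
    [-1.6,-3.6,0,0,0,4.5],
    [0,0,0,0,0,0],
    [0,0,0,0,0,0]
  ],
  "grip": 1
}}

```text
clock: 3.35
position: [0.5326, -0.2221, 0.2459]
ee_rot: [1.646, 2.676, 0.0]
force: [0.8, 0.1, 0.8]
width: 0.999
```

Run:
```python
from h import *
s=monitor.observe(); w=snap('wrist'); print(s['clock'],s['position'],s['ee_rot'],s['force'])
R=cv2.Rodrigues(s['ee_rot'])[0];print('tool x',R[:,0],'y',R[:,1])
im=w['color'].copy()
yaw=np.radians(26.8);c=np.array([.533,-.2213])
X=np.array([np.cos(yaw),np.sin(yaw)]);Y=np.array([-X[1],X[0]])
P=[[*(c+sx*.006*X+sy*.045*Y),.116] for sx,sy in((-1,-1),(1,-1),(1,1),(-1,1))]+[[*(c+sx*.06*X+sy*.045*Y),.06] for sx,sy in((-1,-1),(1,-1),(1,1),(-1,1))]
q=wproj(w,P,s);print(q.round(0).tolist())
for u,v in q: cv2.circle(im,(int(round(u)),int(round(v))),3,(0,255,0),1)
print([(round(o['p'],2),o['rect']) for o in outline_of('wrist','caddy')[:2]])
cv2.imwrite('pics/e.png',im[:,:,::-1])
```

```text
3.35 [ 0.53258292 -0.22208461  0.24585173] [1.64569662e+00 2.67578940e+00 2.17222291e-04] [0.82110458 0.12212619 0.77728972]
tool x [-4.51100161e-01  8.92473322e-01 -1.22506877e-04] y [8.92473290e-01 4.51100177e-01 2.37706946e-04]
[[277.0, 256.0], [291.0, 256.0], [291.0, 155.0], [277.0, 155.0], [228.0, 234.0], [340.0, 234.0], [343.0, 150.0], [224.0, 150.0]]
[(0.61, [224.1, 142.0, 117.5, 111.5])]
```

View pics/e.png

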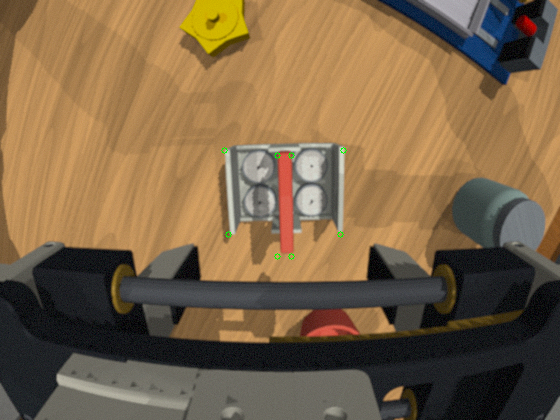

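The predicted corners land on the caddy. The bar runs (285,152) to (287,251), about 2 mm further along tool x than I predicted. I'll descend and grip.

Request:
{"fn": "move_arm", "kwargs": {
  "series": [
    [-0.1,0.2,-3.5,0,0,0],
    [0,0,-4,0,0,0],
    [0,0,-3.5,0,0,0],
    [0,0,-2,0,0,0],
    [0,0,-1.1,0,0,0],
    [0,0,0,0,0,0],
    [0,0,0,0,0,0]
  ],
  "grip": 1
}}

```text
clock: 4.15
position: [0.533, -0.2186, 0.1056]
ee_rot: [1.64, 2.678, 0.001]
force: [0.2, -1.1, 0.3]
width: 0.997
```

Request:
{"fn": "move_arm", "kwargs": {
  "series": [
    [0,0,0,0,0,0],
    [0,0,0,0,0,0],
    [0,0,0,0,0,0],
    [0,0,0,0,0,0],
    [0,0,0,0,0,0],
    [0,0,0,0,0,0],
    [0,0,0,0,0,0],
    [0,0,0,0,0,0]
  ],
  "grip": 0,
  "force": 40
}}

```text
clock: 4.95
position: [0.532, -0.219, 0.1047]
ee_rot: [-1.642, -2.679, -0.0]
force: [0.2, 0.1, -0.1]
width: 0.35
```

Request:
{"fn": "move_arm", "kwargs": {
  "series": [
    [0,0,0,0,0,0],
    [0,0,0,0,0,0],
    [0,0,0,0,0,0],
    [0,0,0,0,0,0],
    [0,0,0,0,0,0],
    [0,0,0,0,0,0]
  ]
}}

```text
clock: 5.55
position: [0.532, -0.2189, 0.1046]
ee_rot: [-1.641, -2.679, -0.0]
force: [0.8, 0.5, -2.4]
width: 0.127
```

Request:
{"fn": "move_arm", "kwargs": {
  "series": [
    [0,0,1,0,0,0],
    [0,0,2,0,0,0],
    [0,0,3,0,0,0],
    [0,0,3,0,0,0],
    [0,0,2,0,0,0],
    [0,0,1,0,0,0],
    [0,0,0,0,0,0],
    [0,0,0,0,0,0]
  ]
}}

```text
clock: 6.35
position: [0.5313, -0.2188, 0.2238]
ee_rot: [-1.641, -2.677, 0.001]
force: [0.3, 0.2, -5.7]
width: 0.125
```

Run:
```python
from h import *
w=snap('wrist'); s0=dict(position=np.array([.62453,-.00008,.24498]),ee_rot=np.array([-2.22091,-2.22063,.00185]))
a=np.radians(1.356);R=np.array([[np.cos(a),-np.sin(a)],[np.sin(a),np.cos(a)]])
P=lambda x,y,z:wonz(w,100+x/2.5,y/2.5,s0,z)[:2]
for nm,A,B,C,D,z in[('lips in x',(187,135),(195,355),(520,112),(522,342),.036),('lips in y',(197,118),(505,97),(207,370),(512,358),.036)]:
    q=np.array([P(*k,z) for k in(A,B,C,D)]);print(nm,q.mean(0),(q@R).round(4).tolist())
t=np.array([P(*k,.072) for k in((57,180),(78,180),(62,321),(82,321))]);print('tab',t.mean(0),(t@R).round(4).tolist(),'nest from tab',t.mean(0)+R@[.114,0])
b=P(625,222,.055);print('bumper tip',b)
st=np.array([P(660,100,.074),P(675,95,.074),P(680,345,.074)]);print('stop top near edge',st)
# plate
L=P(35,135,.01),P(48,403,.01);print('plate near corners',L)
s=monitor.observe();Rt=cv2.Rodrigues(s['ee_rot'])[0];print(s['position'],'tool yaw',np.degrees(np.arctan2(Rt[1,1],Rt[0,1])),'tool z',Rt[:,2])
```

```text
lips in x [0.57932307 0.10490944] [[0.5099, 0.1406], [0.5098, 0.0417], [0.6542, 0.1412], [0.6528, 0.0412]]
lips in y [0.57916258 0.10497889] [[0.5146, 0.1479], [0.648, 0.148], [0.5149, 0.0346], [0.6484, 0.0344]]
tab [0.46604343 0.10247155] [[0.4637, 0.1217], [0.4736, 0.1202], [0.4633, 0.0623], [0.4728, 0.0614]] nest from tab [0.58001151 0.1051693 ]
bumper tip [0.69161212 0.10766544]
stop top near edge [[0.70185933 0.15544534]
 [0.70790814 0.15806752]
 [0.71041739 0.05886888]]
plate near corners (array([0.41461911, 0.16991239]), array([0.41789344, 0.0326365 ]))
[ 0.5311322  -0.21877346  0.22340428] tool yaw 26.99582794020435 tool z [-2.28869496e-03  6.94294178e-04 -9.99997140e-01]
```

Request:
{"fn": "move_arm", "kwargs": {
  "series": [
    [0.3,2,0,0,0,-3.2],
    [0.6,4,0,0,0,-3.2],
    [0.7,4.6,0,0,0,-3.2],
    [0.7,4.8,0,0,0,-3.2],
    [0.7,4.8,0,0,0,-3.2],
    [0.7,4.8,0,0,0,-3.2],
    [0.6,4.4,0,0,0,-3.2],
    [0.5,3,0,0,0,-3.2]
  ]
}}

```text
clock: 7.2
position: [0.579, 0.1092, 0.2232]
ee_rot: [-2.191, -2.248, 0.002]
force: [0.7, 0.7, -4.9]
width: 0.127
```

Request:
{"fn": "move_arm", "kwargs": {
  "series": [
    [0,0,-2,0,0,0],
    [0,0,-2,0,0,0],
    [0,0,-1,0,0,0],
    [0,0,0,0,0,0],
    [0,0,0,0,0,0],
    [0,0,0,0,0,0]
  ]
}}

```text
clock: 7.8
position: [0.5807, 0.1048, 0.1756]
ee_rot: [2.194, 2.247, 0.002]
force: [-0.8, 0.3, -5.6]
width: 0.127
```

```bash
cat > chk.py <<'E'
from h import *
import sys
s=monitor.observe(); w=snap('wrist'); print(s['clock'],s['position'],s['force'],s['width'])
Rt=cv2.Rodrigues(s['ee_rot'])[0];print('tool yaw',np.degrees(np.arctan2(Rt[1,1],Rt[0,1])),'tool z',Rt[:,2])
im=w['color'].copy()
a=np.radians(1.356);R=np.array([[np.cos(a),-np.sin(a)],[np.sin(a),np.cos(a)]])
c=np.array([.5795,.105])
def dots(loc,z,col,c):
    for u,v in wproj(w,[[*(c+R@l),z] for l in loc],s): cv2.circle(im,(int(round(u)),int(round(v))),3,col,1)
bx=lambda hx,hy:[(-hx,-hy),(hx,-hy),(hx,hy),(-hx,hy)]
dots(bx(.0667,.0567),.036,(0,255,0),c)   # lips outer y ends
dots([(.112,0)],.055,(255,255,0),c)
t=s['position'][:2]; z=s['position'][2]-.1046
dots(bx(.006,.045),z+.116,(255,0,255),t); dots(bx(.06,.045),z+.06,(0,255,255),t)
cv2.imwrite('pics/'+sys.argv[1],im[:,:,::-1])
E
python3 chk.py f.png
```

```text
7.8 [0.58067706 0.10484763 0.17564413] [-0.78126459  0.31367683 -5.64166825] 0.12663704498804976
tool yaw 1.3679508430114478 tool z [ 1.52581764e-03  3.71096057e-04 -9.99998767e-01]
```

View pics/f.png

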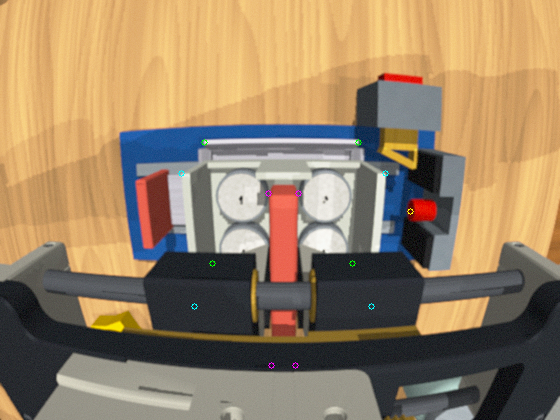

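Lips, bumper and their predicted dots agree. The held caddy appears about 3 mm further to +y than the TCP model, so I'll zoom in to quantify.

Run:
```python
from h import *
s=monitor.observe(); w=snap('wrist')
im=cv2.resize(w['color'][125:275,120:400],None,fx=2.8,fy=2.8,interpolation=cv2.INTER_CUBIC)
cv2.imwrite('pics/g.png',im[:,:,::-1])
hsv=cv2.cvtColor(w['color'],cv2.COLOR_RGB2HSV)
m=((hsv[...,0]<9)|(hsv[...,0]>172))&(hsv[...,1]>110)&(hsv[...,2]>80); m[:170]=0;m[340:]=0;m[:,:255]=0;m[:,315:]=0
p=np.argwhere(m);print('bar rows',p[:,0].min(),p[:,0].max())
z0=s['position'][2]-.1046
for r in(184,186,188,190,195): 
  k=np.flatnonzero(m[r]);print(r,k.min() if len(k) else 0,k.max() if len(k) else 0,[wonz(w,284,r,s,z0+h).round(4)[:2].tolist() for h in(.092,.116)])
```

```text
bar rows 185 335
184 0 0 [[0.5802, 0.1489], [0.58, 0.1536]]
186 272 294 [[0.5802, 0.1479], [0.58, 0.1528]]
188 271 295 [[0.5802, 0.147], [0.58, 0.1519]]
190 271 295 [[0.5803, 0.146], [0.5801, 0.1511]]
195 270 296 [[0.5803, 0.1435], [0.5801, 0.1491]]
```

View pics/g.png

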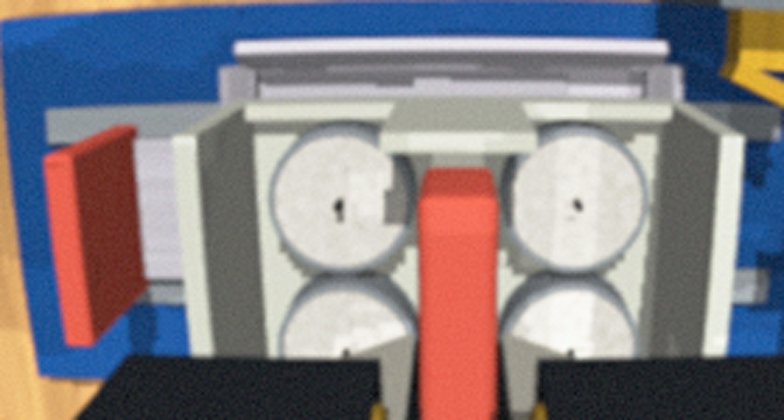

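The bar's +y end (194) and wall corners (174) match the predicted dots: what looked like an offset was the bar's end face. The caddy is centred on the TCP to about 1 mm, so I'll lower it.

Request:
{"fn": "move_arm", "kwargs": {
  "series": [
    [-0.1,0,-1,0,0,0],
    [0,0,-1,0,0,0],
    [0,0,-0.9,0,0,0],
    [0,0,-0.5,0,0,0],
    [0,0,-0.4,0,0,0],
    [0,0,-0.3,0,0,0],
    [0,0,-0.3,0,0,0],
    [0,0,0,0,0,0]
  ]
}}

```text
clock: 8.7
position: [0.5789, 0.105, 0.1305]
ee_rot: [-2.194, -2.248, 0.0]
force: [-0.0, 0.5, -4.9]
width: 0.129
```

Request:
{"fn": "move_arm", "kwargs": {
  "series": [
    [0,0,-0.2,0,0,0],
    [0,0,-0.2,0,0,0],
    [0,0,-0.2,0,0,0],
    [0,0,0,0,0,0],
    [0,0,0,0,0,0]
  ]
}}

```text
clock: 9.2
position: [0.5794, 0.1052, 0.1251]
ee_rot: [2.194, 2.248, 0.001]
force: [0.6, 1.2, -1.2]
width: 0.125
```

Request:
{"fn": "move_arm", "kwargs": {
  "series": [
    [0,0,-0.1,0,0,0],
    [0,0,0,0,0,0],
    [0,0,0,0,0,0]
  ]
}}

```text
clock: 9.5
position: [0.5798, 0.1056, 0.1248]
ee_rot: [2.193, 2.248, 0.003]
force: [-1.3, 1.0, 5.3]
width: 0.126
```

Request:
{"fn": "move_arm", "kwargs": {
  "series": [
    [0,0,0,0,0,0],
    [0,0,0,0,0,0],
    [0,0,0,0,0,0],
    [0,0,0,0,0,0],
    [0,0,0,0,0,0],
    [0,0,0,0,0,0]
  ],
  "grip": 0.6
}}

```text
clock: 10.1
position: [0.579, 0.105, 0.1237]
ee_rot: [-2.194, -2.248, 0.0]
force: [0.0, 0.2, 0.3]
width: 0.581
```

Request:
{"fn": "move_arm", "kwargs": {
  "series": [
    [0,0,1,0,0,0],
    [0,0,2,0,0,0],
    [0,0,3,0,0,0],
    [0,0,2,0,0,0],
    [0,0,1,0,0,0],
    [0,0,0,0,0,0],
    [0,0,0,0,0,0]
  ]
}}

```text
clock: 10.8
position: [0.5786, 0.1049, 0.2131]
ee_rot: [-2.194, -2.248, 0.001]
force: [-0.7, -0.2, -0.1]
width: 0.6
```

Run:
```python
from h import *
s=monitor.observe(); w=snap('wrist');sd=snap('side'); print(s['clock'],s['position'],s['force'],s['width'])
im=w['color'].copy()
a=np.radians(1.356);R=np.array([[np.cos(a),-np.sin(a)],[np.sin(a),np.cos(a)]]);c=np.array([.5795,.105])
def dots(loc,z,col):
    q=wproj(w,[[*(c+R@l),z] for l in loc],s);print(q.round(0).tolist())
    for u,v in q: cv2.circle(im,(int(round(u)),int(round(v))),2,col,1)
bx=lambda hx,hy:[(-hx,-hy),(hx,-hy),(hx,hy),(-hx,hy)]
dots(bx(.0667,.0567),.036,(0,255,0));dots(bx(.006,.045),.136,(255,0,255));dots(bx(.06,.045),.08,(0,255,255))
dots([(-.119,-.03),(-.119,.03),(-.109,.03)],.072,(0,255,0))
A=cv2.resize(im[90:290,100:460],(800,444),interpolation=cv2.INTER_CUBIC)
B=cv2.resize(sd['color'][170:270,200:350],(240,160),interpolation=cv2.INTER_CUBIC)
A=np.vstack([A,np.zeros((156,800,3),np.uint8)]);A[440:600,:240]=B
cv2.imwrite('pics/i.png',A[:,:,::-1])
```

```text
10.8 [0.57862672 0.10491516 0.21314726] [-0.69416298 -0.22911952 -0.06415517] 0.5996369630051687
[[221.0, 248.0], [347.0, 248.0], [352.0, 139.0], [216.0, 139.0]]
[[276.0, 284.0], [292.0, 284.0], [293.0, 164.0], [275.0, 164.0]]
[[219.0, 254.0], [349.0, 254.0], [355.0, 156.0], [213.0, 156.0]]
[[160.0, 235.0], [154.0, 173.0], [164.0, 173.0]]
```

View pics/i.png

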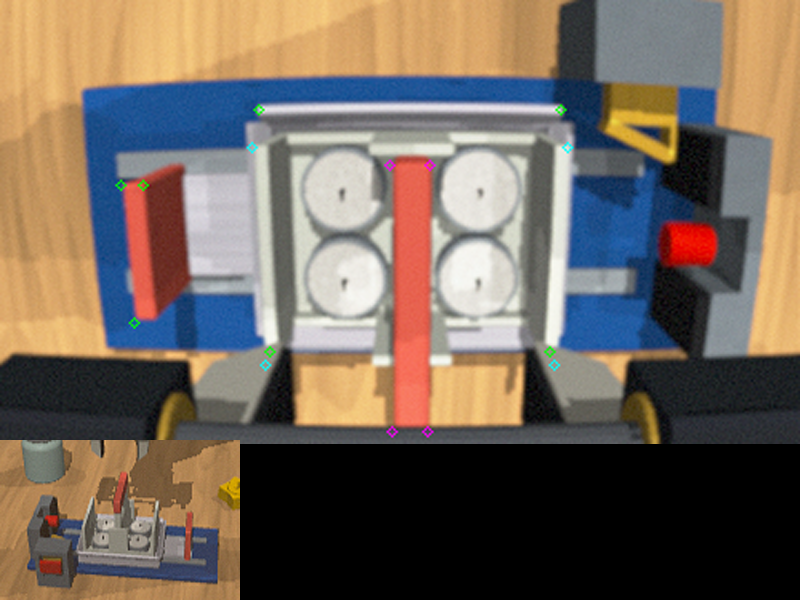

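The caddy sits in the nest with its walls inside all the lips; the tab is about 2 mm further along than predicted. Next I'll close the fingers and go behind the tab.

Request:
{"fn": "move_arm", "kwargs": {
  "series": [
    [-2,0,0,0,0,0],
    [-3,-0.1,0,0,0,0],
    [-3.5,-0.1,0,0,0,0],
    [-3.5,-0.1,0,0,0,0],
    [-3,-0.1,0,0,0,0],
    [-1.3,0,0,0,0,0],
    [0,0,0,0,0,0],
    [0,0,0,0,0,0]
  ],
  "grip": 0,
  "force": 30
}}

```text
clock: 11.7
position: [0.4171, 0.1011, 0.2138]
ee_rot: [2.194, 2.248, 0.001]
force: [-0.3, -0.0, 0.5]
width: 0.004
```

Request:
{"fn": "move_arm", "kwargs": {
  "series": [
    [0,0,-3,0,0,0],
    [0,0,-4,0,0,0],
    [0,0,-4,0,0,0],
    [0,0,-3,0,0,0],
    [0,0,-1.8,0,0,0],
    [0,0,0,0,0,0],
    [0,0,0,0,0,0]
  ]
}}

```text
clock: 12.4
position: [0.4169, 0.101, 0.0556]
ee_rot: [-2.195, -2.248, 0.001]
force: [-0.4, -0.2, 0.6]
width: 0.008
```

Request:
{"fn": "move_arm", "kwargs": {
  "series": [
    [0.7,0,0,0,0,0],
    [0.7,0,0,0,0,0],
    [0.4,0,0,0,0,0],
    [0.4,0,0,0,0,0],
    [0.4,0,0,0,0,0],
    [0.4,0.1,0,0,0,0],
    [0.4,0,0,0,0,0],
    [0.4,0,0,0,0,0]
  ]
}}

```text
clock: 13.2
position: [0.4541, 0.102, 0.0557]
ee_rot: [-2.194, -2.248, 0.0]
force: [-1.6, 0.5, -0.2]
width: 0.007
```

Request:
{"fn": "move_arm", "kwargs": {
  "series": [
    [0.3,0,0,0,0,0],
    [0.3,0,0,0,0,0],
    [0.3,0,0,0,0,0],
    [0.3,0,0,0,0,0],
    [0.3,0.1,0,0,0,0],
    [0.3,0,0,0,0,0],
    [0.3,0,0,0,0,0],
    [0.2,0,0,0,0,0]
  ]
}}

```text
clock: 14.0
position: [0.477, 0.103, 0.0557]
ee_rot: [-2.194, -2.248, 0.001]
force: [-2.9, 0.7, 0.7]
width: 0.005
```

Request:
{"fn": "move_arm", "kwargs": {
  "series": [
    [0.2,0,0,0,0,0],
    [0.2,0,0,0,0,0],
    [0.2,0,0,0,0,0],
    [0.2,0,0,0,0,0],
    [0.2,0,0,0,0,0],
    [0.2,0,0,0,0,0],
    [0.2,0,0,0,0,0],
    [0.2,0,0,0,0,0]
  ]
}}

```text
clock: 14.8
position: [0.4922, 0.1033, 0.0556]
ee_rot: [-2.193, -2.248, 0.002]
force: [-6.2, 2.3, 2.8]
width: 0.002
```

Request:
{"fn": "move_arm", "kwargs": {
  "series": [
    [0.2,0,0,0,0,0],
    [0.2,0,0,0,0,0],
    [0.2,0,0,0,0,0],
    [0.2,0,0,0,0,0]
  ]
}}

```text
clock: 15.2
position: [0.5003, 0.1034, 0.0556]
ee_rot: [-2.193, -2.248, 0.001]
force: [-6.1, 1.5, 2.0]
width: 0.006
```

Request:
{"fn": "move_arm", "kwargs": {
  "series": [
    [0.2,0,0,0,0,0],
    [0.2,0,0,0,0,0],
    [0.2,0,0,0,0,0],
    [0,0,0,0,0,0]
  ]
}}

```text
clock: 15.6
position: [0.5065, 0.1036, 0.0556]
ee_rot: [-2.193, -2.248, 0.001]
force: [-4.6, 2.0, 1.9]
width: 0.004
```

Request:
{"fn": "move_arm", "kwargs": {
  "series": [
    [0.1,0,0,0,0,0],
    [0.1,0,0,0,0,0],
    [0.1,0,0,0,0,0],
    [0,0,0,0,0,0]
  ]
}}

```text
clock: 16.0
position: [0.5091, 0.1036, 0.0556]
ee_rot: [-2.192, -2.248, 0.001]
force: [-5.3, 1.5, 2.4]
width: 0.003
```

Request:
{"fn": "move_arm", "kwargs": {
  "series": [
    [0.1,0,0,0,0,0],
    [0.1,0,0,0,0,0],
    [0,0,0,0,0,0]
  ]
}}

```text
clock: 16.3
position: [0.5092, 0.1036, 0.0555]
ee_rot: [-2.19, -2.247, 0.006]
force: [-13.7, 4.2, 8.3]
width: 0.005
```

Request:
{"fn": "move_arm", "kwargs": {
  "series": [
    [0.1,0,0,0,0,0],
    [0.1,0,0,0,0,0],
    [0,0,0,0,0,0]
  ]
}}

```text
clock: 16.6
position: [0.5093, 0.1035, 0.0553]
ee_rot: [-2.188, -2.246, 0.01]
force: [-20.2, 2.9, 16.4]
width: 0.004
```

Hard stop at x = 0.5093, with force rising to 20 N. Holding there.

Request:
{"fn": "move_arm", "kwargs": {
  "series": [
    [0,0,0,0,0,0],
    [0,0,0,0,0,0],
    [0,0,0,0,0,0],
    [0,0,0,0,0,0],
    [0,0,0,0,0,0],
    [0,0,0,0,0,0],
    [0,0,0,0,0,0],
    [0,0,0,0,0,0]
  ]
}}

```text
clock: 17.4
position: [0.5093, 0.1036, 0.0554]
ee_rot: [-2.188, -2.247, 0.01]
force: [-20.7, 2.9, 16.7]
width: 0.009
```

Request:
{"fn": "move_arm", "kwargs": {
  "series": [
    [0,0,0,0,0,0],
    [0,0,0,0,0,0],
    [0,0,0,0,0,0],
    [0,0,0,0,0,0],
    [0,0,0,0,0,0],
    [0,0,0,0,0,0],
    [0,0,0,0,0,0],
    [0,0,0,0,0,0]
  ]
}}

```text
clock: 18.2
position: [0.5093, 0.1036, 0.0554]
ee_rot: [-2.188, -2.247, 0.01]
force: [-20.0, 2.5, 15.1]
width: 0.005
```

Request:
{"fn": "move_arm", "kwargs": {
  "series": [
    [0,0,0,0,0,0],
    [0,0,0,0,0,0],
    [0,0,0,0,0,0],
    [0,0,0,0,0,0],
    [0,0,0,0,0,0],
    [0,0,0,0,0,0],
    [0,0,0,0,0,0],
    [0,0,0,0,0,0]
  ]
}}

```text
clock: 19.0
position: [0.5093, 0.1035, 0.0554]
ee_rot: [-2.188, -2.247, 0.01]
force: [-20.3, 2.8, 15.8]
width: 0.006
```

```bash
cat > v.py <<'E'
from h import *
import sys
s=monitor.observe();print(s['clock'],s['position'],s['force'])
w=snap('wrist');a=snap('scene');b=snap('side')
f=lambda i,z:cv2.resize(i['color'][z[1]:z[3],z[0]:z[2]],(400,300),interpolation=cv2.INTER_CUBIC)
W=cv2.resize(w['color'],(400,300),interpolation=cv2.INTER_AREA)
o=np.vstack([np.hstack([f(a,(260,180,360,255+0)),f(b,(200,180,320,270))]),np.hstack([W,f(w,(200,60,480,270))])])
cv2.imwrite('pics/'+sys.argv[1],o[:,:,::-1])
E
python3 v.py j.png
```

```text
19.0 [0.50926167 0.10354765 0.05535075] [-20.34246564   2.75315993  15.84158984]
```

View pics/j.png

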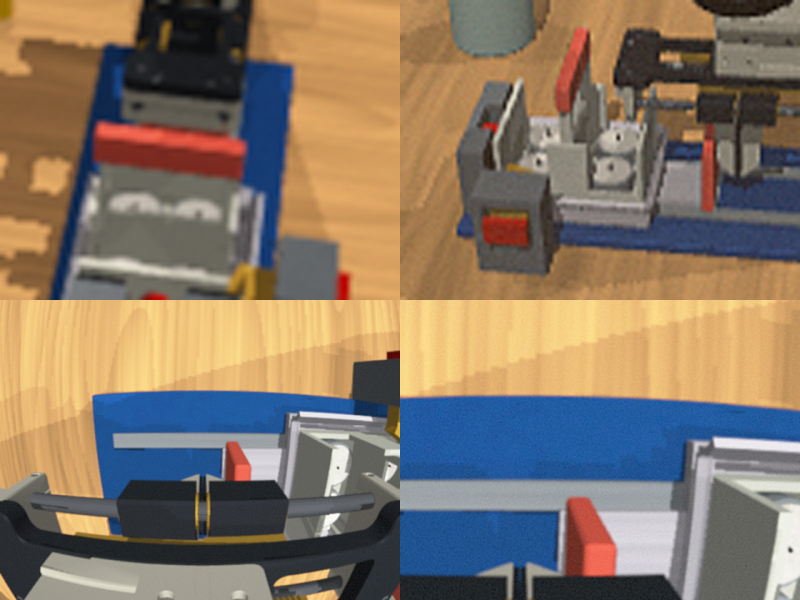

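The side view shows the caddy's leading wall at the stop and the closed fingers on the tab. I'll hold a bit longer, then ease back.

Request:
{"fn": "move_arm", "kwargs": {
  "series": [
    [0,0,0,0,0,0],
    [0,0,0,0,0,0],
    [0,0,0,0,0,0],
    [0,0,0,0,0,0],
    [0,0,0,0,0,0],
    [0,0,0,0,0,0],
    [0,0,0,0,0,0],
    [0,0,0,0,0,0]
  ]
}}

```text
clock: 19.95
position: [0.5092, 0.1036, 0.0553]
ee_rot: [-2.188, -2.247, 0.01]
force: [-20.0, 2.2, 16.5]
width: 0.004
```

Request:
{"fn": "move_arm", "kwargs": {
  "series": [
    [0,0,0,0,0,0],
    [0,0,0,0,0,0],
    [0,0,0,0,0,0],
    [0,0,0,0,0,0],
    [0,0,0,0,0,0],
    [0,0,0,0,0,0],
    [0,0,0,0,0,0],
    [0,0,0,0,0,0]
  ]
}}

```text
clock: 20.75
position: [0.5093, 0.1035, 0.0554]
ee_rot: [-2.188, -2.246, 0.01]
force: [-20.1, 3.3, 15.2]
width: 0.002
```

Request:
{"fn": "move_arm", "kwargs": {
  "series": [
    [-0.1,0,0,0,0,0],
    [-0.1,0,0,0,0,0],
    [-0.1,0,0,0,0,0],
    [-0.1,0,0,0,0,0],
    [-0.1,0,0,0,0,0],
    [-0.1,0,0,0,0,0],
    [-0.1,0,0,0,0,0],
    [-0.1,0,0,0,0,0]
  ]
}}

```text
clock: 21.55
position: [0.506, 0.103, 0.0557]
ee_rot: [2.194, 2.248, 0.0]
force: [-3.4, 2.6, -0.7]
width: 0.004
```

Request:
{"fn": "move_arm", "kwargs": {
  "series": [
    [-0.1,0,0,0,0,0],
    [-0.1,0,0,0,0,0],
    [-0.2,0,0,0,0,0],
    [-0.4,0,0,0,0,0],
    [-0.6,0,0,0,0,0],
    [-0.8,0,0,0,0,0],
    [-0.8,0,0,0,0,0],
    [0,0,0,0,0,0]
  ]
}}

```text
clock: 22.35
position: [0.4744, 0.1029, 0.0557]
ee_rot: [-2.193, -2.248, 0.002]
force: [-0.5, -0.3, 0.9]
width: 0.005
```

Request:
{"fn": "move_arm", "kwargs": {
  "series": [
    [-0.5,0,1,0,0,0],
    [0,0,3,0,0,0],
    [0,0,4,0,0,0],
    [0,0,4,0,0,0],
    [0,0,4,0,0,0],
    [0,0,3,0,0,0]
  ]
}}

```text
clock: 22.95
position: [0.4713, 0.1031, 0.2492]
ee_rot: [2.193, 2.247, 0.004]
force: [0.7, -0.2, 0.2]
width: 0.003
```

Request:
{"fn": "move_arm", "kwargs": {
  "series": [
    [2.5,-0.5,0,0,0,0],
    [3.5,-1,0,0,0,0],
    [4,-1,0,0,0,0],
    [4,-1,0,0,0,0],
    [3,-1,0,0,0,0],
    [1.5,0,0,0,0,0],
    [0,0,0,0,0,0],
    [0,0,0,0,0,0]
  ]
}}

```text
clock: 23.75
position: [0.6554, 0.0582, 0.2459]
ee_rot: [-2.194, -2.248, 0.0]
force: [0.7, 0.0, 0.8]
width: 0.004
```

Run:
```python
from h import *
s=monitor.observe();print(s['clock'],s['position'],s['force'])
w=snap('wrist')
hsv=cv2.cvtColor(w['color'],cv2.COLOR_RGB2HSV)
a=np.radians(1.356);R=np.array([[np.cos(a),-np.sin(a)],[np.sin(a),np.cos(a)]]);c=np.array([.5795,.105])
# expected: caddy locked, nest-frame home = bumper tip .112+.012 -.060 -> origin minus 5 mm
im=w['color'].copy()
for off,col in((.064,(255,0,0)),(.059,(0,255,0))):
  q=wproj(w,[[*(c+R@(off+x,y)),z] for x,y,z in((-.06,.045,.08),(.06,.045,.08),(0,.045,.136),(-.06,-.045,.08))],s);print(off,q.round(1).tolist())
  for u,v in q: cv2.circle(im,(int(round(u)),int(round(v))),2,col,1)
for o in outline_of('wrist','caddy')[:1]: print('caddy',o['p'],o['rect'])
for o in outline_of('wrist','catch')[:1]: print('catch',o['p'],o['rect'])
cv2.imwrite('pics/k.png',cv2.resize(im[40:260,190:484],(800,600),interpolation=cv2.INTER_CUBIC)[:,:,::-1])
```

```text
23.75 [0.65543058 0.05819073 0.24591305] [0.68238196 0.04535184 0.77957747]
0.064 [[207.5, 101.8], [336.1, 100.7], [268.6, 95.0], [210.6, 194.9]]
0.059 [[202.4, 102.0], [330.8, 100.5], [262.0, 95.1], [205.7, 194.9]]
caddy 0.72 [290.4, 34.7, 34.9, 75.4]
catch 0.92 [293.7, 31.8, 33.0, 76.9]
```

View pics/k.png

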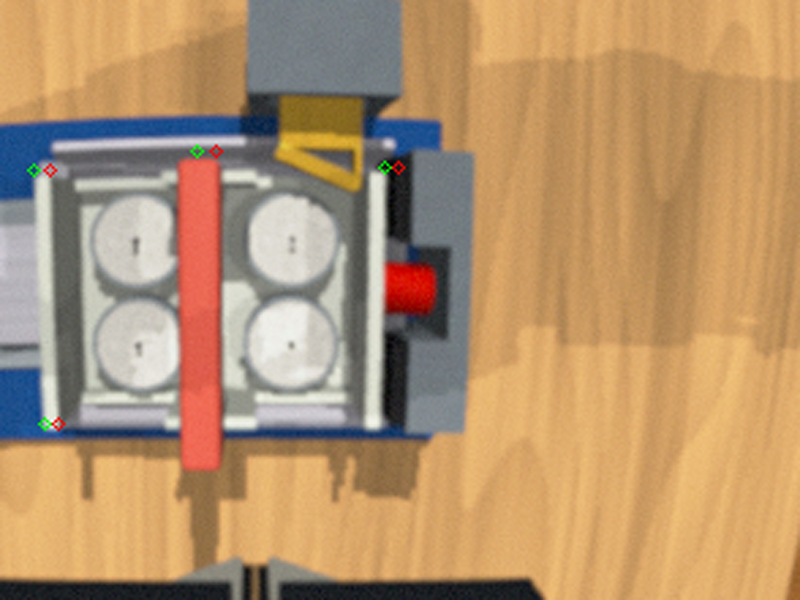

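The brass tip (357,188) reaches inside the caddy's +y wall through the leading slot. The caddy sits at the green marks, locked about 5 mm back from home, and the bumper is touching it. The arm is clear, so I'm handing in.

```bash
python3 -c "
from h import *
print(workorder.sign_off())"
```

```text
the job is handed in; nothing more can be done
None
```

I placed the caddy upright in the nest and pushed the pallet by its tab until it stopped hard. I held it there at about 20 N for around 4 s, then backed off slowly and handed the job in at about 24 s; no verdict was reported.

- **Last check:** the final wrist picture shows the brass catch through the leading slot, inside the caddy's +y wall. The caddy rests about 5 mm back from home, where a locked caddy should sit, and the arm was clear of everything.
- **Disagreements:** my early estimate of the tab's position was about 2 mm off. An apparent 3 mm offset of the held caddy turned out to be the bar's end face seen in the picture.
- **Not measured:** I judged the catch travel only by eye, and I did not check the bystanders again at the end; I don't know of any contact with them.

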